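# Tighten the rack-foot bolt between its cheeks

### The job

Pick up the ring wrench from the black mat, fit it fully down over the hex bolt on the blue rack foot with its handle between the two orange cheeks, and tighten the bolt clockwise (seen from above) until it goes solid under a firm push of roughly 10 N on the handle; the cheeks leave only a short swing, so lift the wrench clear and reseat it for another stroke. Work by feel: do not slam the wrench into the cheeks, do not strain the bolt once it is solid, and turn it with the wrench only. Then lay the wrench flat on the mat, let go, and leave the cartridge, the mug and the loose nut undisturbed.

Things in the scene. Friction and masses are not known exactly. Their poses are not given: they have to be found in the camera images.
- foot: Blue steel rack foot fixed to the bench. Origin on the bolt's axis at bench level, z up; -x points out between the cheeks, roughly to the robot. Base plate x -50 to 140, y +-100, 10 mm thick. Side plates stand 40 mm either side of the axis from x -20, up to 70 mm high, and a cross plate at x 54 to 59, 70 mm high. Position and yaw vary.
- bolt: Steel hex bolt head: 36 mm across flats, 20 mm high, the top 3 mm stepped in to 32, yellow line on top along its -x. Origin on the axis, under the head, 34 mm above the bench, where the seated ring rests on a 52 mm wide boss. z up; turns with the head. The ring fits when wrench yaw = bolt yaw + a multiple of 60 degrees, within about 5.
- bolt_top (a point): Centre of the top of the bolt head, 54 mm above the bench; the ring must rise 20 mm from seated to clear it.
- bolt_turn (a joint): Turn of the bolt, rad, growing clockwise from above; starts at 0 to 0.5. Friction about 0.4 N m either way (3 N at the grip): centre the ring before lifting, or it drags the bolt back. Hard stop near 1.75; over 20 N at the grip strains it. Two strokes are enough if the first ends near the left cheek. At 0 the bolt's x axis is 31 degrees anticlockwise of the foot's x.
- cheek_left: Orange steel cheek at the foot's +y side: plate 46 mm long, 8 thick, from 10 to 70 mm above the bench, 36 to 82 mm from the bolt's axis; origin mid lower edge. The handle lies against it when wrench yaw is foot yaw - 42 degrees: the end of a tightening stroke.
- cheek_right: The same cheek at the foot's -y side; the handle lies against it when wrench yaw is foot yaw + 42 degrees: where a tightening stroke begins.
- wrench: Steel ring wrench, some 0.4 kg, 240 mm long. Origin: ring centre, underside; z up; handle along -x. Ring 54 mm across, 18 thick, hex through hole 38.5 mm across flats, flats facing +-x (free turn on the bolt about 8 degrees either way). Handle 14 wide, 20 tall, from 27 to 168 mm, then a block 34 wide to 213 mm. Starts flat on the mat, handle roughly to the robot.
- wrench_grip (a point): Point to grip the wrench from above, across its handle: 125 mm from the ring's centre, 10 mm above the underside, beyond the red strip and clear of the cheeks in use. The centre of mass is about 115 mm from the ring's centre.
- mat: Black rubber mat fixed on the bench, 300 x 130 mm, 3 mm thick; origin at the centre of its underside, long side along its x.
- cartridge: Bystander: standing white and black grease cartridge, 54 mm wide, 227 mm tall, origin at the centre of its underside.
- mug: Bystander: white mug, 80 mm wide, 90 mm tall, origin at the centre of its underside.
- nut: Bystander: loose dark steel nut lying on the bench, about 40 mm wide, 18 mm tall, origin at the centre of its underside.
Things that resemble listed ones, but are neither listed nor needed, are in the scene too. Several things have the shape of the wrench; the one meant has the colours described above.

How it is judged:
On the way, in this order (a step that is already met when the one before it is completed fails the run):
1. the ring is seated fully down over the bolt head (horizontal distance between wrench and bolt below 0.005 m and z of wrench in the frame of bolt below 0.005 m and angle between wrench's own z axis and vertical below 0.12 rad), for 0.2 s.
2. after a first stroke (bolt turned past 0.7 rad) the ring is lifted clear of the head, the bolt not yet tight (z of wrench in the frame of bolt above 0.02 m and value of joint bolt_turn between 0.7 and 1.65 rad), for 0.1 s.
3. the ring is seated fully on the bolt again (all of step 1), for 0.2 s.
4. the bolt is solid and the seated wrench bears on it firmly (sum of contact forces over 80 N, as about 5 N at the grip gives; just turning it gives about 50 N) (all of step 3 and value of joint bolt_turn above 1.71 rad and contact force between wrench and bolt above 80 N), for 0.05 s.
At the end, for the whole second after the job is handed in: The bolt is solid (bolt_turn above 1.69 rad), and the wrench lies still and flat on the mat (tilt under 0.08 rad, underside under 8 mm above the bench), its ring centre and its grip point both over the mat; cartridge, mug and nut are where they were (within 20 mm) (value of joint bolt_turn above 1.69 rad and height (world z) of wrench below 0.008 m and angle between wrench's own z axis and vertical below 0.08 rad and linear speed of wrench below 0.02 m/s and x of wrench_grip in the frame of mat between -0.15 and 0.15 m and y of wrench_grip in the frame of mat between -0.065 and 0.065 m and x of wrench in the frame of mat between -0.15 and 0.15 m and y of wrench in the frame of mat between -0.065 and 0.065 m); the robot touches nothing.
It fails at once if the wrench hits or presses a cheek with more than 20 N (contact force between wrench and cheek_left above 20 N or contact force between wrench and cheek_right above 20 N).
It fails at once if the wrench strains the bolt: the sum of their contact forces exceeds 300 N, as over about 20 N at the grip against the stop gives (contact force between wrench and bolt above 300 N).
It fails at once if the fingers press on the bolt itself (over 5 N) (contact force between the fingers and bolt above 5 N).
It fails at once if the cartridge, the mug or the nut is moved by more than 20 mm (distance of any of cartridge, mug, nut from where it was at the start of the episode above 0.02 m).
It also fails if it takes over 72 s, if anything falls off the work surface, if the arm or the gripper's body presses on something with over 40 N, if the wrist force passes 120 N, or if a joint passes its speed limit or range.

### The arm

A 6-joint arm with a two-finger parallel gripper is mounted at the origin on the work surface. World frame = base frame: x ahead of the robot, y to its left, z up, the work surface at z = 0. Lengths are in m, angles in rad, forces in N, time in s.
With the tool pointing down it reaches from about 0.325 to 1 m from the base axis. Payload 5.1 kg.
Tool frame: the origin (TCP) lies on the centre line of the jaws, within the pads' length; the fingertips stand 17 mm ahead of it and the grasp point (between the pads) lies 2 mm behind it; z points along the fingers, y is the line along which they close (so a half turn about z gives the same grasp; the last joint's range is limited). The gripper opens to 85 mm and grips with 20 to 120 N. Pads are 22 mm wide; open, the fingers measure 114 mm over their backs; the gripper's body (76 mm by 85 mm) begins 54 mm behind the grasp point. The pads swing forward as they close: fully open they stand 13 mm farther back than shut.
Start: joints at [1.026, 0.124, 1.65, -0, 1.367, -0.083], TCP at [0.29, 0.582, 0.248] pointing down, gripper open.
Joint ranges: [-2.61, 2.61], [-1.02, 2.33], [0.03, 2.71], [-1.35, 4.49], [0.32, 2.68], [-2.91, 2.91]. Speed limits (rad/s): [2.57, 2.57, 3.14, 3.14, 3.14, 3.14].

### API

Orientations are given as a unit quaternion [x, y, z, w].
In Python, from bench import * gives the robot as it stands.
- The arm moves only by the shell command python3 -m handwheel 'ROWS' [FORCE]. ROWS is JSON, a list of rows, each a list of 3 entries, a list of its own where there are three numbers: the shift along the tool's x, y, z in units of 30 mm (1.0 is 30 mm), then the turn, a rotation vector about the tool's x, y, z in units of 5 degrees (1.0 is 5 degrees), then the opening, from -1 (shut) to 1 (fully open). In form: [[[tx, ty, tz], [wx, wy, wz], gripper], ...]. A call has exactly 10 rows; each row is the pose to reach, as a shift and turn from the pose commanded when the call began, along the tool's axes at that moment; what a row does not reach only later rows make up. A row lasts 1/8 s, in which the tool goes at most 62.5 mm and 10.7 degrees, less where a joint would pass 70% of its speed; a pose out of reach is approached as far as the arm can. A call with a gripper value outside its range is refused whole. The fingers move at their own pace and stop on an object; FORCE is the grip in N (left out, the last holds). Time passes only in rows, so rows that repeat a pose let the fingers close, or fill a call up. It gives the time, the measured TCP pose, the force, the opening and the grip force at its end, in the units of the state.
- observe(): the state, without advancing time (a new reading comes with each control period).
- read_camera(name): name is "scene" or "top"; returns the picture (480x640x3 uint8, red, green, blue); there is no depth.
- camera_params(name): a dict with "vfov" (degrees; the focal length in pixels is half the picture's height over the tangent of half this angle, whatever the lens; pixels are square), "cx", "cy" (the principal point, pixels), "view" (4x4, takes a point from world to camera coordinates). Camera axes: x right, y up, looking along -z (the intrinsics and any distortion apply to the point x, -y, -z); pixel columns grow to the right and rows downward; lengths in m; the calibration is good to about 2 mm. A picture is of the moment at which its call begins. camera_params takes no time and is no camera call.
- finish_job(): hands the job in; it is judged then, once.
The state is a dict: "t": time; "q": joint angles; "joint_vel": joint speeds; "tau": joint torques, N m; "tcp_pos": TCP position; "eef_rot": TCP orientation; "force": force on the tool from outside, world axes, zero at the start; "wrist_torque": the same for the moment, N m; "width": finger opening in m; "grip_force": force on a finger pad.
Only numpy, scipy, OpenCV 4.12 (cv2) and the standard library are available. Lean on these libraries where they do the work, as an engineer would, in place of code of your own. Each camera call takes 0.05 s, during which the arm holds its last target. There are 200 camera calls.

## Working session

There is one attempt and no reset: what is moved stays moved. The work goes in short steps, Python scripts to look and compute and a shell command to move; the robot and the scene stay as the last step left them, time stands still between calls to the robot, and variables do not carry over. Pictures are saved under pics/ and viewed, at most 10 in all, crops included, and the job is handed in when it is done.

```bash
ls; mkdir -p pics; python3 - <<'E'
from bench import *
import cv2,numpy as np
np.set_printoptions(precision=4,suppress=True)
for n in("scene","top"):
    im=read_camera(n); cv2.imwrite(f"pics/{n}0.png",im[:,:,::-1])
    p=camera_params(n); print(n,p)
print(observe())
E
```

```text
pics
scene {'vfov': 54.493172084805884, 'cx': 325.54473915487165, 'cy': 238.594862971758, 'view': array([[ 0.1168,  0.9931,  0.0134,  0.0186],
       [-0.8569,  0.0939,  0.5068,  0.4529],
       [ 0.502 , -0.0707,  0.862 , -1.5508],
       [ 0.    ,  0.    ,  0.    ,  1.    ]])}
top {'vfov': 45.65929553754783, 'cx': 320.92518517975236, 'cy': 243.69445965571919, 'view': array([[ 0.0761, -0.9971,  0.0019, -0.1199],
       [ 0.9757,  0.0749,  0.2057, -0.5725],
       [-0.2052, -0.0138,  0.9786, -1.5526],
       [ 0.    ,  0.    ,  0.    ,  1.    ]])}
{'t': 0.1, 'q': array([ 1.0264,  0.1245,  1.6515, -0.    ,  1.3675, -0.0826]), 'joint_vel': array([-0.0002, -0.0014, -0.0061,  0.0014, -0.0004,  0.0004]), 'tau': array([  0.0002, -42.4929, -36.6655,  -0.0001,   0.0039,   0.    ]), 'tcp_pos': array([0.2894, 0.5815, 0.2472]), 'eef_rot': array([ 0.2289,  0.9735, -0.0009, -0.0003]), 'force': array([-0.5854,  0.4973, -0.3187]), 'wrist_torque': array([ 0.0059,  0.0357, -0.0048]), 'grip_force': 0.0, 'width': 0.08519597509657513}
```

View pics/scene0.png

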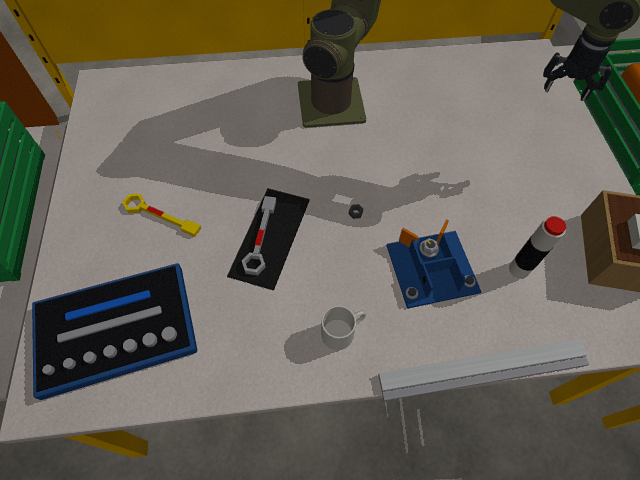

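View pics/top0.png

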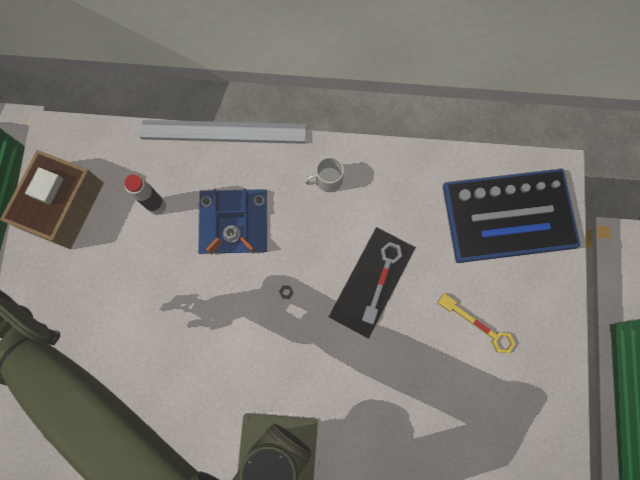

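The scene view shows the wrench on the mat (ring at about 254,263, block 268,203) and the bolt at about (430,247) between the orange cheeks. The top view has the ring at about (391,253), the block at (371,314) and the bolt at (231,233). Next I'll enlarge crops of the wrench and the foot from both cameras.

```bash
cat > h.py <<'E'
import numpy as np, cv2
from bench import *
from scipy.spatial.transform import Rotation as R
np.set_printoptions(precision=4,suppress=True)
P={n:camera_params(n) for n in("scene","top")}
def proj(n,X):
    p=P[n];f=240/np.tan(np.radians(p["vfov"]/2));c=p["view"]@np.r_[X,1]
    return np.array([p["cx"]+f*c[0]/-c[2],p["cy"]-f*c[1]/-c[2]])
def ray(n,u):
    p=P[n];f=240/np.tan(np.radians(p["vfov"]/2));V=p["view"]
    d=V[:3,:3].T@np.array([(u[0]-p["cx"])/f,-(u[1]-p["cy"])/f,-1]);return -V[:3,:3].T@V[:3,3],d/np.linalg.norm(d)
def onz(n,u,z):
    o,d=ray(n,u);return o+d*(z-o[2])/d[2]
def tri(us,ut):
    A=[];b=[]
    for n,u in(("scene",us),("top",ut)):
        o,d=ray(n,u);M=np.eye(3)-np.outer(d,d);A.append(M);b.append(M@o)
    x=np.linalg.solve(sum(A),sum(b))
    return x,[np.linalg.norm(M@x-v)*1e3 for M,v in zip(A,b)]
def crop(im,u,w,h,s):
    x,y=int(u[0]-w/2),int(u[1]-h/2)
    return cv2.resize(im[y:y+h,x:x+w,::-1],None,fx=s,fy=s,interpolation=cv2.INTER_CUBIC),(x,y)
E
python3 - <<'E'
from h import *
S,T=[cv2.imread(f"pics/{n}0.png")[:,:,::-1] for n in("scene","top")]
out=[]
for im,a,b in((S,(266,238),(432,262)),(T,(374,283),(233,224))):
    r=[]
    for u in(a,b):
        c,o=crop(im,u,100,100,4 if 0 else 3);print(o);r.append(c)
    out.append(np.hstack(r))
cv2.imwrite("pics/c0.png",np.vstack(out))
def blob(im,lo,hi,box):
    x0,y0,x1,y1=box;hsv=cv2.cvtColor(np.ascontiguousarray(im[y0:y1,x0:x1]),cv2.COLOR_RGB2HSV)
    m=cv2.inRange(hsv,lo,hi);n,l,st,c=cv2.connectedComponentsWithStats(m)
    return [(st[i,4],c[i]+[x0,y0]) for i in range(1,n) if st[i,4]>15],m
for nm,im,bw in(("scene",S,(225,185,315,292)),("top",T,(325,225,420,340))):
    print(nm,"red",blob(im,(0,150,80),(8,255,255),bw)[0])
    st,m=blob(im,(0,0,95),(180,60,255),bw);print("steel",st)
for nm,im,b in(("scene",S,(385,215,485,310)),("top",T,(190,180,275,260))):
    print(nm,"or",blob(im,(5,150,80),(20,255,255),b)[0]); print("yel",blob(im,(22,120,120),(35,255,255),b)[0])
E
```

```text
(216, 188)
(382, 212)
(324, 233)
(183, 174)
scene red [(np.int32(88), array([259.0114, 236.9091]))]
steel [(np.int32(5076), array([270.1789, 237.1678])), (np.int32(244), array([266.8197, 209.1352])), (np.int32(196), array([253.3622, 259.9235]))]
top red [(np.int32(66), array([382.8939, 276.3485]))]
steel [(np.int32(6336), array([372.268 , 281.6228])), (np.int32(219), array([390.3653, 254.0594])), (np.int32(316), array([372.1614, 306.8829]))]
scene or [(np.int32(74), array([442.0946, 230.8784])), (np.int32(194), array([407.0206, 236.6443]))]
yel []
top or [(np.int32(28), array([212.4286, 243.5357])), (np.int32(35), array([246.0857, 243.4286]))]
yel []
```

View pics/c0.png

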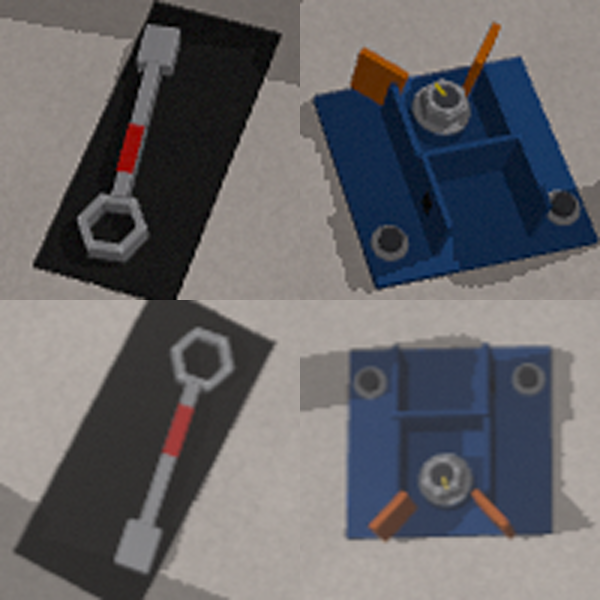

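The crops show the ring hole at scene (253.7,263.7) and top (391.3,252.7). The bolt top is at scene (430,244.3) and top (231.3,233.3), with a yellow line pointing towards the robot. The blue plate's corners are clear in both views.

```bash
python3 - <<'E'
from h import *
ims={n:cv2.imread(f"pics/{n}0.png") for n in("scene","top")}
print("ring",tri((253.7,263.7),(391.3,252.7)));print("block",tri((269,203.7),(370,315)));r=tri((259.0,236.9),(382.9,276.35));print("red",r)
print("bolttop",tri((430,244.3),(231.3,233.3)))
o={"scene":(382,212),"top":(183,174)}
# plate corners read in the crop (3x): near-left, near-right(robot's -y), far-right, far-left
c={"top":[(48,240),(252,233),(250,45),(50,48)],"scene":[(222,57),(15,97),(77,288),(297,242)]}
for n in c: 
    X=np.array([onz(n,np.array(u)/3+o[n],.01) for u in c[n]]);print(n,X[:,:2],"len",[np.linalg.norm(X[i]-X[(i+1)%4]) for i in range(4)])
    a=X[3]-X[0]+X[2]-X[1];yaw=np.arctan2(a[1],a[0]);m=X.mean(0);print("yaw",np.degrees(yaw),"axis",m[:2]-.045*np.array([np.cos(yaw),np.sin(yaw)]))
    im=ims[n];hsv=cv2.cvtColor(im,cv2.COLOR_BGR2HSV)
    x,y,w,h=(225,185,90,107) if n=="scene" else (325,225,95,115)
    # ring hole and outline: steel brighter than mat, restricted by distance to the ring centre
    u=np.array((253.7,263.7) if n=="scene" else (391.3,252.7))
    for z,N in((.021,"top rim"),):
        print("ring onz",onz(n,u,z))
    b=np.array((269,203.7) if n=="scene" else (370,315)); print("block onz",onz(n,b,.023))
    print("red onz",onz(n,(259.0,236.9) if n=="scene" else (382.9,276.35),.023))
mc={"scene":[(155,2),(280,35),(178,300),(35,266)],"top":[(275,43),(146,300),(15,250),(143,0)]}
oo={"scene":(216,188),"top":(324,233)}
for n in mc: print("mat",n,[onz(n,np.array(u)/3+oo[n],.003)[:2] for u in mc[n]])
print("start tcp",proj("scene",[.29,.58,.248]))
for u in ((131,27),(144,97)):pass
for n,u in(("scene",(355.5,211.5)),("top",(286.5,292))):print("nut",onz(n,u,.01))
for n,u in(("scene",(338,325)),("top",(329,175))):print("mug",onz(n,u,.05))
print("yel top",[onz("top",np.array(u)/3+o["top"],.054)[:2] for u in((145,178),(147,191))],"scene",[onz("scene",np.array(u)/3+o["scene"],.054)[:2] for u in((144,97),(134,83))])
E
```

```text
ring (array([ 0.5798, -0.28  ,  0.0075]), [np.float64(1.4727811737843501), np.float64(1.4727811737844552)])
block (array([ 0.3944, -0.2286,  0.0116]), [np.float64(1.234711253582453), np.float64(1.234711253582444)])
red (array([ 0.5065, -0.2597,  0.02  ]), [np.float64(0.14407227472470732), np.float64(0.1440722747247125)])
bolttop (array([0.594 , 0.1848, 0.0467]), [np.float64(2.461882703234111), np.float64(2.4618827032341337)])
top [[0.5328 0.2756]
 [0.5547 0.0794]
 [0.7438 0.0995]
 [0.7255 0.2969]] len [np.float64(0.19746324237512164), np.float64(0.1901114420886033), np.float64(0.19822473770797602), np.float64(0.19389596276989393)]
yaw 6.188521169849951 axis [0.5945 0.183 ]
ring onz [ 0.5771 -0.28    0.021 ]
block onz [ 0.3933 -0.2289  0.023 ]
red onz [ 0.506  -0.2593  0.023 ]
scene [[0.5407 0.2813]
 [0.5617 0.0831]
 [0.7494 0.1011]
 [0.7291 0.2975]] len [np.float64(0.19924713293381535), np.float64(0.1884990683927672), np.float64(0.1973757377567763), np.float64(0.18908654670965538)]
yaw 5.188387008302701 axis [0.6004 0.1867]
ring onz [ 0.5871 -0.2772  0.021 ]
block onz [ 0.4026 -0.2268  0.023 ]
red onz [ 0.5083 -0.2596  0.023 ]
mat scene [array([ 0.3347, -0.2287]), array([ 0.3869, -0.1114]), array([ 0.6544, -0.2263]), array([ 0.6083, -0.348 ])]
mat top [array([ 0.6022, -0.3523]), array([ 0.345 , -0.2411]), array([ 0.3824, -0.1141]), array([ 0.6353, -0.2214])]
start tcp [564.4726  93.1675]
nut [0.4465 0.014  0.01  ]
nut [0.4418 0.0125 0.01  ]
mug [ 0.7883 -0.0824  0.05  ]
mug [ 0.7881 -0.0836  0.05  ]
yel top [array([0.5917, 0.1809]), array([0.5792, 0.1777])] scene [array([0.5982, 0.1848]), array([0.5834, 0.1793])]
```

```bash
cat >> h.py <<'E'
def go(X,yawx):
    "units for a move to TCP X, tool down, tool x at yawx deg"
    s=observe();R0=R.from_quat(s["eef_rot"]);a=np.radians(yawx)
    x=np.array([np.cos(a),np.sin(a),0]);z=np.array([0,0,-1.]);R1=R.from_matrix(np.c_[x,np.cross(z,x),z])
    print("t",s["t"],"pos",s["tcp_pos"],"yaw",np.degrees(np.arctan2(*R0.as_matrix()[1::-1,0])),"w",s["width"],"F",s["force"],"M",s["wrist_torque"])
    print("shift",R0.inv().apply(np.array(X)-s["tcp_pos"])/.03,"turn",np.degrees((R0.inv()*R1).as_rotvec())/5)
E
python3 -c "
from h import *
go([.46,-.245,.12],164.5)"
```

```text
t 0.1 pos [0.2894 0.5815 0.2472] yaw 153.54066226701318 w 0.08519597509657513 F [-0.5854  0.4973 -0.3187] M [ 0.0059  0.0357 -0.0048]
shift [-17.367  -22.1204   4.2788] turn [-0.0218 -0.0037 -2.1919]
```

```bash
A='[[-17.37,-22.12,4.28],[0,0,-2.19],0.3]'; unset A
python3 -m handwheel '[[[-17.37,-22.12,4.28],[0,0,-2.19],0.2],[[-17.37,-22.12,4.28],[0,0,-2.19],0.2],[[-17.37,-22.12,4.28],[0,0,-2.19],0.2],[[-17.37,-22.12,4.28],[0,0,-2.19],0.2],[[-17.37,-22.12,4.28],[0,0,-2.19],0.2],[[-17.37,-22.12,4.28],[0,0,-2.19],0.2],[[-17.37,-22.12,4.28],[0,0,-2.19],0.2],[[-17.37,-22.12,4.28],[0,0,-2.19],0.2],[[-17.37,-22.12,4.28],[0,0,-2.19],0.2],[[-17.37,-22.12,4.28],[0,0,-2.19],0.2]]' 60
python3 -c "
from h import *
go([.46,-.245,.06],164.5)"
```

```text
t: 1.35
tcp_pos: [0.4146, -0.0252, 0.154]
eef_rot: [0.135, 0.991, 0.0, 0.0]
force: [1.5, 0.8, -0.4]
width: 0.0513
grip_force: 0.0
t 1.35 pos [ 0.4146 -0.0252  0.154 ] yaw 164.48126298057815 w 0.05128773132940185 F [ 1.5076  0.777  -0.3611] M [ 0.0785 -0.1047  0.0655]
shift [-3.4167 -6.656   3.1341] turn [ 0.003   0.0093 -0.0037]
```

```bash
python3 -m handwheel '[[[-3.42,-6.66,3.13],[0,0,0],0.2],[[-3.42,-6.66,3.13],[0,0,0],0.2],[[-3.42,-6.66,3.13],[0,0,0],0.2],[[-3.42,-6.66,3.13],[0,0,0],0.2],[[-3.42,-6.66,3.13],[0,0,0],0.2],[[-3.42,-6.66,3.13],[0,0,0],0.2],[[-3.42,-6.66,3.13],[0,0,0],0.2],[[-3.42,-6.66,3.13],[0,0,0],0.2],[[-3.42,-6.66,3.13],[0,0,0],0.2],[[-3.42,-6.66,3.13],[0,0,0],0.2]]' 60
python3 -c "
from h import *
go([.46,-.245,.022],164.5)
for n in P: cv2.imwrite(f'pics/{n}1.png',read_camera(n)[:,:,::-1])
a,b=[crop(cv2.imread(f'pics/{n}1.png')[:,:,::-1],u,130,170,3)[0] for n,u in(('scene',(260,225)),('top',(380,290)))]
cv2.imwrite('pics/c1.png',np.hstack([a,b]))"
```

```text
t: 2.6
tcp_pos: [0.4603, -0.2429, 0.0607]
eef_rot: [0.135, 0.991, -0.0, 0.0]
force: [0.2, -0.9, 0.0]
width: 0.0511
grip_force: 0.0
t 2.6 pos [ 0.4603 -0.2429  0.0607] yaw 164.52113555325394 w 0.051075140204051676 F [ 0.1669 -0.8925  0.0019] M [-0.0353  0.0126 -0.0425]
shift [-0.0075 -0.0706  1.2908] turn [-0.0021  0.0063  0.0042]
```

View pics/c1.png

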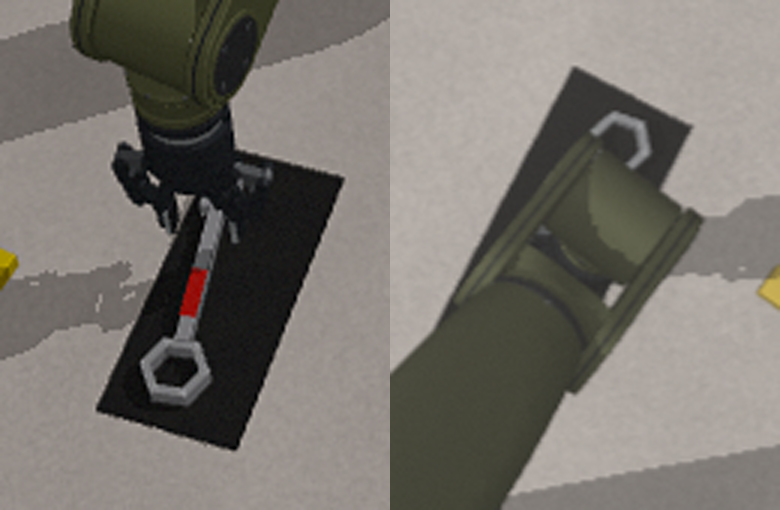

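The left half shows the open fingers straddling the handle beyond the red strip, with finger x at 170 and 235 and the handle at 207. I'll descend and grip.

```bash
python3 -m handwheel '[[[0,-0.07,0.5],[0,0,0],0.2],[[0,-0.07,0.9],[0,0,0],0.2],[[0,-0.07,1.2],[0,0,0],0.2],[[0,-0.07,1.28],[0,0,0],0.2],[[0,-0.07,1.28],[0,0,0],-0.2],[[0,-0.07,1.28],[0,0,0],-0.6],[[0,-0.07,1.28],[0,0,0],-1],[[0,-0.07,1.28],[0,0,0],-1],[[0,-0.07,1.28],[0,0,0],-1],[[0,-0.07,1.28],[0,0,0],-1]]' 60
python3 -c "
from h import *
go([.46,-.245,.15],164.5);s=observe();print(s['grip_force'])"
```

```text
t: 3.95
tcp_pos: [0.4601, -0.2455, 0.0227]
eef_rot: [0.135, 0.991, -0.0, 0.001]
force: [-0.6, 1.7, 5.2]
width: 0.0126
grip_force: 63.0
t 3.95 pos [ 0.4601 -0.2455  0.0227] yaw 164.48973332506264 w 0.012636838380414416 F [-0.6006  1.702   5.2414] M [0.1026 0.1243 0.01  ]
shift [ 0.0034  0.0131 -4.2427] turn [-0.0039  0.013  -0.0021]
63.02062153816223
```

```bash
python3 -m handwheel '[[[0,0,-0.5],[0,0,0],-1],[[0,0,-1.5],[0,0,0],-1],[[0,0,-3],[0,0,0],-1],[[0,0,-4.2],[0,0,0],-1],[[0,0,-4.2],[0,0,0],-1],[[0,0,-4.2],[0,0,0],-1],[[0,0,-4.2],[0,0,0],-1],[[0,0,-4.2],[0,0,0],-1],[[0,0,-4.2],[0,0,0],-1],[[0,0,-4.2],[0,0,0],-1]]' 100
python3 -c "
from h import *
go([.477,.149,.13],197);s=observe();print(s['grip_force'])"
```

```text
t: 5.2
tcp_pos: [0.4596, -0.2452, 0.1477]
eef_rot: [0.135, 0.991, 0.0, -0.0]
force: [0.1, -0.4, -3.6]
width: 0.0119
grip_force: 99.5
t 5.2 pos [ 0.4596 -0.2452  0.1477] yaw 164.4888322063866 w 0.011860368346102166 F [ 0.1451 -0.3926 -3.6365] M [ 0.0148  0.0851 -0.0086]
shift [ 2.9532 12.8153  0.5942] turn [ 0.0029 -0.0046 -6.5022]
99.50820565223694
```

```bash
python3 -m handwheel '[[[0.3,1.3,0],[0,0,-0.65],-1],[[0.8,3.4,0],[0,0,-1.7],-1],[[1.3,5.4,0],[0,0,-2.7],-1],[[1.7,7.4,0],[0,0,-3.8],-1],[[2.15,9.4,0],[0,0,-4.8],-1],[[2.55,11.2,0.2],[0,0,-5.7],-1],[[2.9,12.4,0.4],[0,0,-6.3],-1],[[2.95,12.82,0.6],[0,0,-6.5],-1],[[2.95,12.82,0.6],[0,0,-6.5],-1],[[2.95,12.82,0.6],[0,0,-6.5],-1]]' 100
python3 - <<'E'
from h import *
go([.477,.149,.1],197)
for n in P: cv2.imwrite(f'pics/{n}2.png',read_camera(n)[:,:,::-1])
o=[crop(cv2.imread(f'pics/{n}2.png')[:,:,::-1],u,95,145,4) for n,u in(('scene',(430,250)),('top',(235,235)))]
print([x[1] for x in o]);cv2.imwrite('pics/c2.png',np.hstack([x[0] for x in o]))
E
```

```text
t: 6.45
tcp_pos: [0.4774, 0.148, 0.1301]
eef_rot: [-0.147, 0.989, -0.0, -0.0]
force: [0.7, -0.2, -2.9]
width: 0.0115
grip_force: 99.5
t 6.45 pos [0.4774 0.148  0.1301] yaw -163.0968742551443 w 0.011521148378214332 F [ 0.7127 -0.2442 -2.8808] M [-0.0436  0.0663  0.0133]
shift [0.0032 0.0348 1.0017] turn [-0.0054 -0.0016 -0.0194]
[(382, 177), (187, 162)]
```

View pics/c2.png

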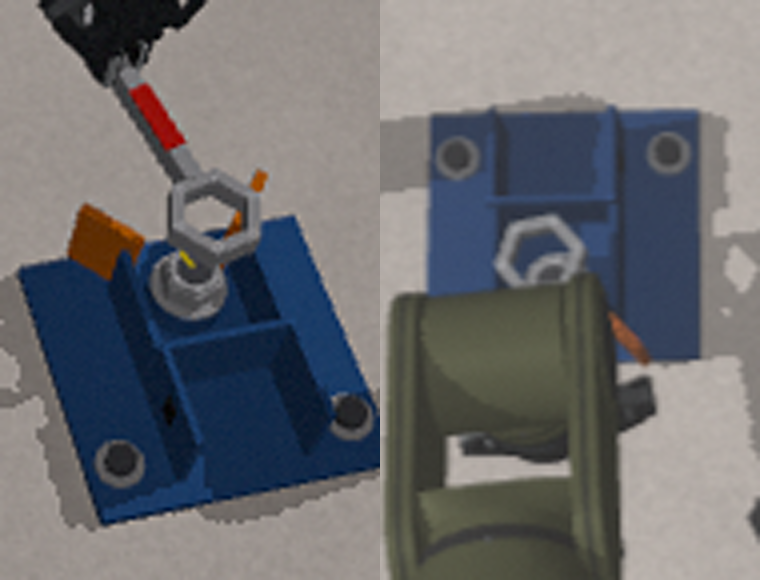

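The left half shows the ring hovering near the bolt, at crop (214,215) against the bolt at (190,283). In the right half the ring is at (540,250) and the bolt is partly hidden by the arm. I need finer crops.

```bash
python3 - <<'E'
from h import *
o=[crop(cv2.imread(f'pics/{n}.png')[:,:,::-1],u,36,40,10) for n,u in(('scene2',(433,237)),('top2',(229,226)))]
print([x[1] for x in o]);cv2.imwrite('pics/c3.png',np.hstack([x[0] for x in o]))
E
```

```text
[(415, 217), (211, 206)]
```

View pics/c3.png

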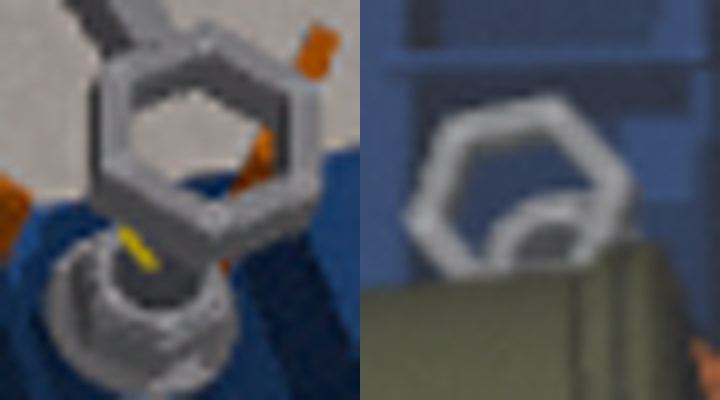

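```bash
python3 - <<'E'
from h import *
rs,rt=(435.5,229.8),(226.6,225.3)
print("ring",tri(rs,rt),onz("scene",rs,.129),onz("top",rt,.129))
for n,b in(("scene",(415,230,450,262)),("top",(214,215,250,250))):
    im=cv2.imread(f"pics/{n}0.png");x0,y0,x1,y1=b;c=im[y0:y1,x0:x1];h=cv2.cvtColor(c,cv2.COLOR_BGR2HSV)
    b_,g,r=[c[:,:,i].astype(int) for i in range(3)]
    ye=(np.minimum(r,g)-b_>25)&(g>.75*r);ys,xs=np.nonzero(ye);w=(np.minimum(r,g)-b_)[ye]
    print(n,"yellow px",list(zip(xs+x0,ys+y0,w)))
    gray=(np.abs(r-b_)<40)&(np.abs(g-b_)<30)
    m=(gray*255).astype(np.uint8);k,l,st,ce=cv2.connectedComponentsWithStats(m);i=1+np.argmax(st[1:,4]);print("grey blob",st[i]+[x0,y0,0,0,0],ce[i]+[x0,y0])
o=[crop(cv2.imread(f'pics/{n}.png')[:,:,::-1],u,24,28,16) for n,u in(('scene0',(430,246)),('top0',(231,234)))]
print([x[1] for x in o]);cv2.imwrite('pics/c4.png',np.hstack([x[0] for x in o]))
E
```

```text
ring (array([0.5975, 0.1837, 0.1257]), [np.float64(0.07953454994216436), np.float64(0.0795345499421758)]) [0.5995 0.1826 0.129 ] [0.5968 0.183  0.129 ]
scene yellow px [(np.int64(415), np.int64(234), np.int64(26)), (np.int64(427), np.int64(239), np.int64(28)), (np.int64(427), np.int64(240), np.int64(132)), (np.int64(428), np.int64(240), np.int64(58)), (np.int64(427), np.int64(241), np.int64(52)), (np.int64(428), np.int64(241), np.int64(147)), (np.int64(428), np.int64(242), np.int64(74)), (np.int64(429), np.int64(242), np.int64(148)), (np.int64(430), np.int64(242), np.int64(30)), (np.int64(429), np.int64(243), np.int64(76)), (np.int64(430), np.int64(243), np.int64(69))]
grey blob [418 235  32  23 428] [433.2944 247.7196]
top yellow px [(np.int64(230), np.int64(233), np.int64(50)), (np.int64(231), np.int64(233), np.int64(40)), (np.int64(230), np.int64(234), np.int64(46)), (np.int64(231), np.int64(234), np.int64(51)), (np.int64(230), np.int64(235), np.int64(30)), (np.int64(231), np.int64(235), np.int64(45)), (np.int64(231), np.int64(236), np.int64(46)), (np.int64(232), np.int64(236), np.int64(28))]
grey blob [214 215  36  35 954] [230.6164 231.2788]
[(418, 232), (219, 220)]
```

View pics/c4.png

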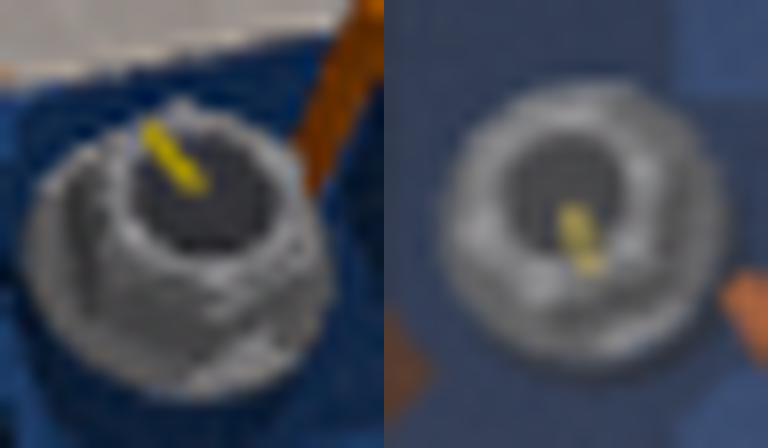

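The left half shows the bolt's dark top disc centred at about (207,191), with the yellow line from (205,188) to (150,125). In the right half the disc is at (564,190), the boss circle at (582,222) and the line runs from (568,205) to (590,270).

```bash
python3 - <<'E'
from h import *
f=lambda u,o:(np.array(u)+.5)/16-.5+o
O={"scene":(418,232),"top":(219,220)}
s,t=f((207,191),O["scene"]),f((180,192),O["top"])
print("bolt top",tri(s,t),onz("scene",s,.054),onz("top",t,.054))
print("boss top",onz("top",f((198.5,222),O["top"]),.034))
for n,a,b in(("scene",(205,188),(150,125)),("top",(186,205),(206,270))):
    A,B=[onz(n,f(u,O[n]),.054) for u in(a,b)];d=A-B;print(n,A,"bolt yaw",np.degrees(np.arctan2(d[1],d[0])),np.linalg.norm(d))
# cheeks & plate: ring yaw in the picture
f10=lambda u,o:(np.array(u)+.5)/10-.5+o
for n,L in(("scene",[((205,30),(212,238)),((105,75),(315,190)),((318,80),(103,180))]),("top",[((50,218),(272,180))])):
    for a,b in L:
        A,B=[onz(n,f10(u,(415,217) if n=="scene" else (211,206)),.129) for u in(a,b)];d=A-B;print(n,"diag",np.degrees(np.arctan2(d[1],d[0])),np.linalg.norm(d),(A+B)/2)
E
```

```text
bolt top (array([0.5964, 0.186 , 0.0552]), [np.float64(0.2647859549269383), np.float64(0.2647859549268759)]) [0.5958 0.1866 0.054 ] [0.5966 0.1859 0.054 ]
boss top [0.5957 0.1856 0.034 ]
scene [0.5952 0.1864 0.054 ] bolt yaw 26.259134950898524 0.01414941128166322
top [0.5943 0.1846 0.054 ] bolt yaw 22.75946619049782 0.012495475764757744
scene diag 168.08955988326653 0.06056796507875066 [0.5995 0.1823 0.129 ]
scene diag -131.1179838979107 0.05828334073081043 [0.5993 0.1825 0.129 ]
scene diag 110.70386791729263 0.06401718465535444 [0.5987 0.1832 0.129 ]
top diag 104.43983742456702 0.06096378030292918 [0.5964 0.1828 0.129 ]
```

```bash
python3 -c "
from h import *
go([.4809,.1374,.080],203)"
```

```text
t 6.55 pos [0.4775 0.1479 0.1303] yaw -163.1259506604921 w 0.011425363155006233 F [-0.2232 -0.144  -3.4574] M [-0.0637  0.0919  0.009 ]
shift [-0.0045 -0.3685  1.6762] turn [-0.0038  0.0047 -1.2252]
```

```bash
python3 -m handwheel '[[[0,-0.12,0.3],[0,0,-0.4],-1],[[0,-0.25,0.7],[0,0,-0.8],-1],[[0,-0.37,1.1],[0,0,-1.2],-1],[[0,-0.37,1.4],[0,0,-1.22],-1],[[0,-0.37,1.6],[0,0,-1.22],-1],[[0,-0.37,1.67],[0,0,-1.22],-1],[[0,-0.37,1.67],[0,0,-1.22],-1],[[0,-0.37,1.67],[0,0,-1.22],-1],[[0,-0.37,1.67],[0,0,-1.22],-1],[[0,-0.37,1.67],[0,0,-1.22],-1]]' 100
python3 - <<'E'
from h import *
go([.4809,.1374,.053],203)
for n in P: cv2.imwrite(f'pics/{n}3.png',read_camera(n)[:,:,::-1])
o=[crop(cv2.imread(f'pics/{n}.png')[:,:,::-1],u,36,40,10) for n,u in(('scene3',(431,240)),('top3',(231,231)))]
print([x[1] for x in o]);cv2.imwrite('pics/c5.png',np.hstack([x[0] for x in o]))
E
```

```text
t: 7.8
tcp_pos: [0.4805, 0.1385, 0.0801]
eef_rot: [-0.2, 0.98, -0.0, 0.0]
force: [0.4, -0.4, -4.3]
width: 0.0115
grip_force: 99.5
t 7.8 pos [0.4805 0.1385 0.0801] yaw -156.90613907384136 w 0.011455604448810438 F [ 0.4263 -0.4054 -4.3144] M [-0.039  -0.004   0.0418]
shift [ 0.0036 -0.0393  0.903 ] turn [-0.0009  0.0035  0.0188]
[(413, 220), (213, 211)]
```

View pics/c5.png

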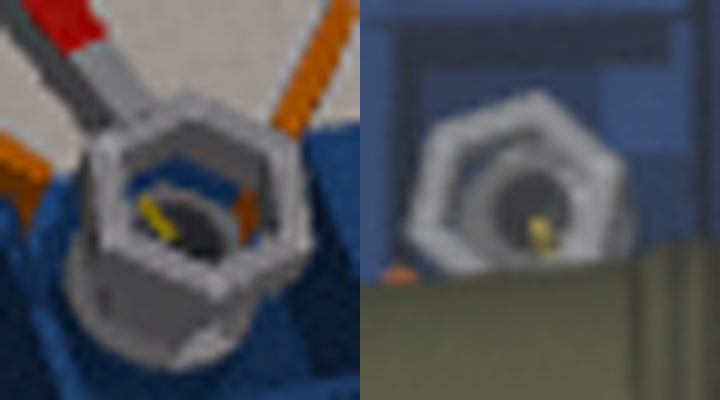

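The left half shows the ring's top centred at about (201,193) over the bolt disc at about (178,240). In the right half the ring is at about (517,192) and the bolt disc at (532,199).

```bash
python3 - <<'E'
from h import *
f=lambda u,o:(np.array(u)+.5)/10-.5+o
a,b=(413,220),(213,211)
r=tri(f((201,193),a),f((157.5,192.5),b));k=tri(f((178.5,240),a),f((172.5,199.5),b));print(r,k,r[0]-k[0])
for n,o,R_,B in(("scene",a,(201,193),(178.5,240)),("top",b,(157.5,192.5),(172.5,199.5))):
    print(n,onz(n,f(R_,o),.079)-onz(n,f(B,o),.054))
E
```

```text
(array([0.596 , 0.1867, 0.0782]), [np.float64(0.4468835547683931), np.float64(0.4468835547683983)]) (array([0.5985, 0.1851, 0.0586]), [np.float64(0.25796035470489576), np.float64(0.2579603547049822)]) [-0.0025  0.0016  0.0196]
scene [0.0005 0.0005 0.025 ]
top [-0.0039 -0.0001  0.025 ]
```

```bash
python3 -c "
from h import *
go([.4815,.1378,.071],203)"
```

```text
t 7.9 pos [0.4805 0.1385 0.08  ] yaw -156.9050842200403 w 0.011544484378421349 F [ 0.1801  0.1884 -3.3598] M [-0.0268  0.0607  0.0168]
shift [-0.0224 -0.0345  0.2999] turn [-0.0009  0.0019  0.019 ]
```

```bash
python3 -m handwheel '[[[-0.02,-0.03,0],[0,0,0],-1],[[-0.02,-0.03,0.06],[0,0,0],-1],[[-0.02,-0.03,0.12],[0,0,0],-1],[[-0.02,-0.03,0.18],[0,0,0],-1],[[-0.02,-0.03,0.24],[0,0,0],-1],[[-0.02,-0.03,0.3],[0,0,0],-1],[[-0.02,-0.03,0.34],[0,0,0],-1],[[-0.02,-0.03,0.38],[0,0,0],-1],[[-0.02,-0.03,0.38],[0,0,0],-1],[[-0.02,-0.03,0.38],[0,0,0],-1]]' 100
python3 -c "
from h import *
go([.4815,.1378,.053],203)"
```

```text
t: 9.15
tcp_pos: [0.4813, 0.1379, 0.0685]
eef_rot: [-0.2, 0.98, -0.0, -0.0]
force: [-0.1, -0.3, -5.2]
width: 0.0111
grip_force: 99.5
t 9.15 pos [0.4813 0.1379 0.0685] yaw -156.90955915728702 w 0.011101806879105353 F [-0.0873 -0.2569 -5.1787] M [-0.0488  0.0098  0.0005]
shift [-0.0041 -0.004   0.5178] turn [-0.0004 -0.0004  0.0181]
```

```bash
python3 -m handwheel '[[[0,0,0.03],[0,0,0],-1],[[0,0,0.06],[0,0,0],-1],[[0,0,0.09],[0,0,0],-1],[[0,0,0.12],[0,0,0],-1],[[0,0,0.15],[0,0,0],-1],[[0,0,0.17],[0,0,0],-1],[[0,0,0.17],[0,0,0],-1],[[0,0,0.17],[0,0,0],-1],[[0,0,0.17],[0,0,0],-1],[[0,0,0.17],[0,0,0],-1]]' 100
python3 -c "
from h import *
go([.4815,.1378,.053],203)"
```

```text
t: 10.4
tcp_pos: [0.4813, 0.1379, 0.0634]
eef_rot: [-0.2, 0.98, 0.0, -0.0]
force: [0.6, 0.4, -4.3]
width: 0.0114
grip_force: 99.5
t 10.4 pos [0.4813 0.1379 0.0634] yaw -156.90946483009097 w 0.011449770801623033 F [ 0.593   0.357  -4.3234] M [-0.1156 -0.0198  0.0104]
shift [-0.0047 -0.0044  0.3466] turn [ 0.0001 -0.0003  0.0181]
```

```bash
python3 -m handwheel '[[[0,0,0.05],[0,0,0],-1],[[0,0,0.1],[0,0,0],-1],[[0,0,0.15],[0,0,0],-1],[[0,0,0.2],[0,0,0],-1],[[0,0,0.25],[0,0,0],-1],[[0,0,0.29],[0,0,0],-1],[[0,0,0.33],[0,0,0],-1],[[0,0,0.34],[0,0,0],-1],[[0,0,0.34],[0,0,0],-1],[[0,0,0.34],[0,0,0],-1]]' 100
python3 -c "
from h import *
go([.4815,.1378,.053],203)"
```

```text
t: 11.65
tcp_pos: [0.4814, 0.1379, 0.0534]
eef_rot: [-0.2, 0.98, 0.0, 0.0]
force: [-1.8, -0.9, -0.6]
width: 0.0116
grip_force: 99.8
t 11.65 pos [0.4814 0.1379 0.0534] yaw -156.90783969497787 w 0.011623652184496023 F [-1.82   -0.8688 -0.5886] M [-0.0355  0.121  -0.0274]
shift [-0.0023 -0.0046  0.0119] turn [-0.0003  0.0017  0.0184]
```

Seated, with the boss just touched (Fz rose by about 4 N). Now the first stroke, beginning with 21° about the bolt centre.

```bash
python3 -m handwheel '[[[0.04,0,0.01],[0,0,0],-1],[[0.04,0,0.02],[0,0,0],-1],[[0.035,0.218,0.02],[0,0,0.6],-1],[[0.017,0.436,0.02],[0,0,1.2],-1],[[-0.01,0.652,0.02],[0,0,1.8],-1],[[-0.05,0.866,0.02],[0,0,2.4],-1],[[-0.10,1.078,0.02],[0,0,3.0],-1],[[-0.165,1.288,0.02],[0,0,3.6],-1],[[-0.237,1.493,0.02],[0,0,4.2],-1],[[-0.237,1.493,0.02],[0,0,4.2],-1]]' 110
python3 -c "
from h import *
C=np.array([.5953,.1864])
a=np.radians(180-31)
go([*(C+.125*np.array([np.cos(a),np.sin(a)])),.053],180-31)"
```

```text
t: 12.9
tcp_pos: [0.4718, 0.182, 0.0533]
eef_rot: [-0.019, 1.0, -0.0, 0.002]
force: [5.6, -0.5, -2.0]
width: 0.011
grip_force: 109.0
t 12.9 pos [0.4718 0.182  0.0533] yaw -177.8383750061921 w 0.010969226345885581 F [ 5.6259 -0.4657 -2.043 ] M [-0.1796 -0.8974  0.0425]
shift [-0.6326  2.2711  0.0128] turn [0.0097 0.0403 6.6323]
```

```bash
cat >> h.py <<'E'
def boltyaw(tag):
    im=read_camera("scene").astype(int);cv2.imwrite(f"pics/{tag}.png",im[:,:,::-1].astype(np.uint8))
    c=im[232:258,416:446];w=np.minimum(c[:,:,0],c[:,:,1])-c[:,:,2];m=(w>40)&(c[:,:,1]>.75*c[:,:,0])
    ys,xs=np.nonzero(m);X=np.array([onz("scene",(x+416,y+232),.054)[:2] for x,y in zip(xs,ys)]);W=w[m]
    mu=np.average(X,axis=0,weights=W);d=np.linalg.svd((X-mu)*np.sqrt(W)[:,None])[2][0];d*=np.sign(d[0])
    v=np.array([.5953,.1864])-mu
    print("bolt yaw (line)",np.degrees(np.arctan2(d[1],d[0])),"(from centre)",np.degrees(np.arctan2(v[1],v[0])),"n",len(X),"mid",mu)
E
python3 -c "
from h import *
S=cv2.imread('pics/scene0.png')[:,:,::-1]
_r=read_camera
import h
h.read_camera=lambda n:S
h.boltyaw('b0');h.read_camera=_r;h.boltyaw('b1')
s=observe();print(s['tcp_pos'],s['force'],s['wrist_torque'])"
```

```text
bolt yaw (line) 24.347526295053022 (from centre) 33.86072093964273 n 8 mid [0.5891 0.1822]
bolt yaw (line) 12.011525990843003 (from centre) 14.922626346497202 n 7 mid [0.5883 0.1845]
[0.4717 0.182  0.0533] [ 5.2111 -0.2231 -2.4265] [-0.1559 -0.9352  0.0234]
```

```bash
python3 -m handwheel '[[[-0.05,0,0],[0,0,0],-1],[[-0.06,0.29,0],[0,0,0.8],-1],[[-0.09,0.58,0],[0,0,1.6],-1],[[-0.14,0.866,0],[0,0,2.4],-1],[[-0.21,1.149,0],[0,0,3.2],-1],[[-0.3,1.425,0],[0,0,4.0],-1],[[-0.41,1.695,0],[0,0,4.8],-1],[[-0.54,1.956,0],[0,0,5.6],-1],[[-0.72,2.27,0],[0,0,6.6],-1],[[-0.72,2.27,0],[0,0,6.6],-1]]' 110
python3 -c "
from h import *
boltyaw('b2')
go([.4,.1,.053],180-31)"
```

```text
t: 14.2
tcp_pos: [0.4894, 0.2511, 0.0528]
eef_rot: [0.266, 0.964, 0.0, -0.0]
force: [-0.4, 1.6, 2.6]
width: 0.0113
grip_force: 109.6
bolt yaw (line) -17.88319100938841 (from centre) -23.972743942309947 n 6 mid [0.5882 0.1895]
t 14.25 pos [0.4894 0.251  0.0528] yaw 149.19354087395496 w 0.011233677104909611 F [-1.1249  1.751   2.3796] M [ 0.1348 -0.2917  0.1293]
shift [-0.0193 -5.8491 -0.0078] turn [ 0.0053 -0.0052  0.0387]
```

```bash
python3 -m handwheel '[[[-0.01,-0.29,0],[0,0,-0.8],-1],[[-0.04,-0.58,0],[0,0,-1.6],-1],[[-0.04,-0.58,0],[0,0,-1.6],-1],[[-0.04,-0.58,-0.08],[0,0,-1.6],-1],[[-0.04,-0.58,-0.2],[0,0,-1.6],-1],[[-0.04,-0.58,-0.35],[0,0,-1.6],-1],[[-0.04,-0.58,-0.55],[0,0,-1.6],-1],[[-0.04,-0.58,-0.8],[0,0,-1.6],-1],[[-0.04,-0.58,-1.1],[0,0,-1.6],-1],[[-0.04,-0.58,-1.1],[0,0,-1.6],-1]]' 110
python3 -c "
from h import *
boltyaw('b3')
a=np.radians(37+180)
go([.5965+.125*np.cos(a),.1866+.125*np.sin(a),.085],217)"
```

```text
t: 15.5
tcp_pos: [0.4823, 0.2354, 0.0869]
eef_rot: [0.199, 0.98, 0.001, 0.001]
force: [0.4, 0.2, -3.6]
width: 0.0113
grip_force: 108.8
bolt yaw (line) -20.33189094058107 (from centre) -23.181482202454905 n 5 mid [0.5878 0.1896]
t 15.55 pos [0.4819 0.2353 0.0863] yaw 157.08656942688887 w 0.011114955340556745 F [-1.3753 -0.2708 -4.813 ] M [-0.0297  0.0483 -0.0237]
shift [-2.0625 -3.6122  0.0434] turn [  0.003    0.0143 -11.9827]
```

```bash
python3 -m handwheel '[[[-0.03,-0.54,0.04],[0,0,-1.5],-1],[[-0.14,-1.08,0.04],[0,0,-3],-1],[[-0.31,-1.59,0.04],[0,0,-4.5],-1],[[-0.54,-2.08,0.04],[0,0,-6],-1],[[-0.84,-2.53,0.04],[0,0,-7.5],-1],[[-1.19,-2.94,0.04],[0,0,-9],-1],[[-1.6,-3.3,0.04],[0,0,-10.5],-1],[[-1.9,-3.5,0.04],[0,0,-11.5],-1],[[-2.06,-3.61,0.04],[0,0,-12.08],-1],[[-2.06,-3.61,0.04],[0,0,-12.08],-1]]' 110
python3 - <<'E'
from h import *
a=np.radians(37.5+180)
go([.5964+.125*np.cos(a),.1865+.125*np.sin(a),.065],217.5)
for n in P: cv2.imwrite(f'pics/{n}4.png',read_camera(n)[:,:,::-1])
o=[crop(cv2.imread(f'pics/{n}.png')[:,:,::-1],u,36,40,10) for n,u in(('scene4',(431,240)),('top4',(231,231)))]
print([x[1] for x in o]);cv2.imwrite('pics/c6.png',np.hstack([x[0] for x in o]))
E
```

```text
t: 16.8
tcp_pos: [0.4961, 0.111, 0.0841]
eef_rot: [-0.321, 0.947, 0.0, -0.0]
force: [0.3, -1.2, -3.7]
width: 0.0109
grip_force: 108.8
t 16.8 pos [0.4961 0.111  0.0841] yaw -142.5876734981805 w 0.010948673183863226 F [ 0.2563 -1.2449 -3.735 ] M [ 0.0306  0.0344 -0.0195]
shift [-0.0176 -0.0385  0.6361] turn [ 0.0037 -0.0077 -0.0175]
[(413, 220), (213, 211)]
```

View pics/c6.png

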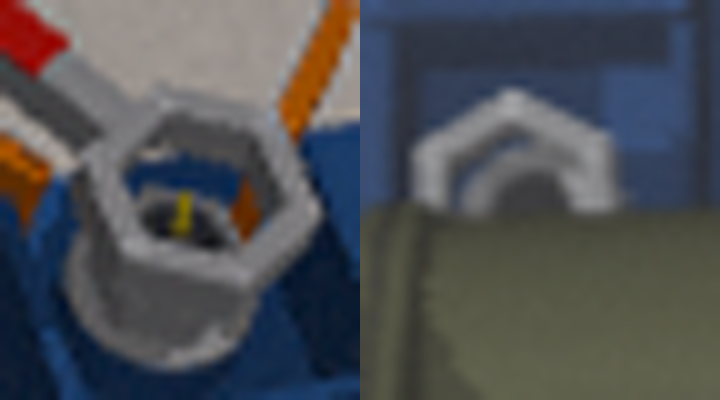

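The ring sits over the bolt much as it did on the first fit, and the yellow line has moved round. I'll lower it in steps.

```bash
python3 -m handwheel '[[[-0.02,-0.04,0.08],[0,0,0],-1],[[-0.02,-0.04,0.18],[0,0,0],-1],[[-0.02,-0.04,0.28],[0,0,0],-1],[[-0.02,-0.04,0.38],[0,0,0],-1],[[-0.02,-0.04,0.46],[0,0,0],-1],[[-0.02,-0.04,0.54],[0,0,0],-1],[[-0.02,-0.04,0.6],[0,0,0],-1],[[-0.02,-0.04,0.66],[0,0,0],-1],[[-0.02,-0.04,0.66],[0,0,0],-1],[[-0.02,-0.04,0.66],[0,0,0],-1]]' 110
python3 -c "
from h import *
a=np.radians(37.5+180)
go([.5964+.125*np.cos(a),.1865+.125*np.sin(a),.053],217.5)"
```

```text
t: 18.15
tcp_pos: [0.4976, 0.1108, 0.0647]
eef_rot: [-0.321, 0.947, -0.0, 0.0]
force: [1.3, -0.4, -3.8]
width: 0.0114
grip_force: 108.8
t 18.15 pos [0.4976 0.1108 0.0647] yaw -142.51018122611623 w 0.011384262714807867 F [ 1.2961 -0.3545 -3.7526] M [-0.0042  0.0562 -0.0223]
shift [ 0.0162 -0.0035  0.3895] turn [-0.0008  0.0018 -0.002 ]
```

```bash
python3 -m handwheel '[[[0.01,0,0.05],[0,0,0],-1],[[0.01,0,0.1],[0,0,0],-1],[[0.01,0,0.15],[0,0,0],-1],[[0.01,0,0.2],[0,0,0],-1],[[0.01,0,0.25],[0,0,0],-1],[[0.01,0,0.3],[0,0,0],-1],[[0.01,0,0.35],[0,0,0],-1],[[0.01,0,0.4],[0,0,0],-1],[[0.01,0,0.4],[0,0,0],-1],[[0.01,0,0.4],[0,0,0],-1]]' 110
python3 -c "
from h import *
boltyaw('b4')
a=np.radians(37.5+180)
go([.5964+.125*np.cos(a),.1865+.125*np.sin(a),.053],217.5)"
```

```text
t: 19.4
tcp_pos: [0.4975, 0.1106, 0.053]
eef_rot: [-0.321, 0.947, -0.0, 0.0]
force: [-2.0, -1.9, 0.6]
width: 0.0115
grip_force: 109.4
bolt yaw (line) -17.91696912046484 (from centre) -23.925027183918356 n 6 mid [0.5882 0.1895]
t 19.45 pos [0.4974 0.1106 0.0529] yaw -142.51053787492273 w 0.011420841829089241 F [-1.8652 -0.2131  0.8479] M [0.0342 0.0696 0.0465]
shift [ 0.0085  0.0002 -0.0025] turn [-0.0034  0.0042 -0.0021]
```

```bash
python3 -m handwheel '[[[0,0.36,0],[0,0,1],-1],[[-0.05,0.72,0],[0,0,2],-1],[[-0.13,1.08,0],[0,0,3],-1],[[-0.24,1.425,0],[0,0,4],-1],[[-0.38,1.76,0],[0,0,5],-1],[[-0.55,2.08,0],[0,0,6],-1],[[-0.745,2.39,0],[0,0,7],-1],[[-0.965,2.68,0],[0,0,8],-1],[[-0.965,2.68,0],[0,0,8],-1],[[-0.965,2.68,0],[0,0,8],-1]]' 110
python3 -c "
from h import *
a=np.radians(177.5)
go([.5964+.125*np.cos(a),.1865+.125*np.sin(a),.053],177.5)
boltyaw('b5')"
```

```text
t: 20.7
tcp_pos: [0.4719, 0.1922, 0.053]
eef_rot: [0.021, 1.0, 0.0, 0.001]
force: [0.4, 0.4, 0.0]
width: 0.0113
grip_force: 109.3
t 20.7 pos [0.4719 0.1922 0.053 ] yaw 177.54817283256116 w 0.011303465275922004 F [0.3752 0.3849 0.0073] M [ 0.0919 -0.2956  0.0112]
shift [ 0.0108 -0.0083 -0.0002] turn [0.011  0.0171 0.0096]
bolt yaw (line) -53.85113860817481 (from centre) -59.22358449763557 n 8 mid [0.5915 0.1929]
```

```bash
python3 -m handwheel '[[[0,0.07,0],[0,0,0.2],-1],[[0,0.145,0],[0,0,0.4],-1],[[-0.005,0.22,0],[0,0,0.6],-1],[[-0.01,0.29,0],[0,0,0.8],-1],[[-0.015,0.363,0],[0,0,1],-1],[[-0.02,0.436,0],[0,0,1.2],-1],[[-0.03,0.508,0],[0,0,1.4],-1],[[-0.03,0.508,0],[0,0,1.4],-1],[[-0.03,0.508,0],[0,0,1.4],-1],[[-0.03,0.508,0],[0,0,1.4],-1]]' 110
python3 -c "
from h import *
a=np.radians(170.5)
go([.5964+.125*np.cos(a),.1865+.125*np.sin(a),.053],170.5)
boltyaw('b6')"
```

```text
t: 22.0
tcp_pos: [0.4734, 0.2074, 0.0529]
eef_rot: [0.083, 0.997, 0.0, 0.001]
force: [4.4, -2.8, 1.0]
width: 0.0107
grip_force: 109.4
t 22.0 pos [0.4734 0.2074 0.0529] yaw 170.47872115176412 w 0.010650139109112257 F [ 4.3827 -2.7551  0.9739] M [-0.5001 -1.0677  0.0944]
shift [ 0.0072 -0.0091 -0.0034] turn [ 0.0083  0.0143 -0.0043]
bolt yaw (line) -60.47723158296112 (from centre) -65.934239024505 n 7 mid [0.5921 0.1936]
```

```bash
python3 -m handwheel '[[[-0.01,0.02,0],[0,0,0.05],-1],[[-0.02,0.04,0],[0,0,0.1],-1],[[-0.03,0.06,0],[0,0,0.15],-1],[[-0.03,0.08,0],[0,0,0.2],-1],[[-0.03,0.1,0],[0,0,0.25],-1],[[-0.03,0.11,0],[0,0,0.3],-1],[[-0.03,0.11,0],[0,0,0.3],-1],[[-0.03,0.11,0],[0,0,0.3],-1],[[-0.03,0.11,0],[0,0,0.3],-1],[[-0.03,0.11,0],[0,0,0.3],-1]]' 110
python3 -c "
from h import *
go([.4734,.2074,.053],169)"
```

```text
t: 23.3
tcp_pos: [0.4739, 0.2104, 0.0524]
eef_rot: [0.096, 0.995, -0.0, -0.0]
force: [-1.7, -1.9, 4.2]
width: 0.0112
grip_force: 109.9
t 23.3 pos [0.4739 0.2104 0.0524] yaw 168.9924869333832 w 0.011172787005848842 F [-1.6729 -1.8812  4.2428] M [-0.4791 -0.1761  0.2157]
shift [-0.0021 -0.0998 -0.019 ] turn [-0.0012 -0.0097 -0.0015]
```

```bash
python3 -m handwheel '[[[0,0.02,-0.01],[0,0,0.05],-1],[[0,0.04,-0.02],[0,0,0.1],-1],[[0,0.06,-0.02],[0,0,0.15],-1],[[0,0.08,-0.02],[0,0,0.2],-1],[[0,0.1,-0.02],[0,0,0.25],-1],[[0,0.12,-0.02],[0,0,0.35],-1],[[0,0.145,-0.02],[0,0,0.4],-1],[[0,0.145,-0.02],[0,0,0.4],-1],[[0,0.145,-0.02],[0,0,0.4],-1],[[0,0.145,-0.02],[0,0,0.4],-1]]' 110
python3 -c "
from h import *
go([.4739,.2104,.053],167);boltyaw('b7')"
```

```text
t: 24.55
tcp_pos: [0.4749, 0.2146, 0.053]
eef_rot: [0.113, 0.994, 0.0, -0.0]
force: [-1.9, -0.5, 0.3]
width: 0.0115
grip_force: 109.3
t 24.55 pos [0.4749 0.2146 0.053 ] yaw 166.98702272049175 w 0.011480644647772502 F [-1.8549 -0.5187  0.3419] M [-0.2331  0.0274  0.1458]
shift [-0.0002 -0.1432  0.0005] turn [-0.0005 -0.0063 -0.0026]
bolt yaw (line) -64.226523649785 (from centre) -66.84543227063901 n 8 mid [0.592  0.1942]
```

```bash
python3 -m handwheel '[[[0,0.02,0],[0,0,0.05],-1],[[0,0.04,0],[0,0,0.1],-1],[[0,0.06,0],[0,0,0.15],-1],[[0,0.08,0],[0,0,0.2],-1],[[0,0.1,0],[0,0,0.25],-1],[[0,0.12,0],[0,0,0.35],-1],[[0,0.145,0],[0,0,0.4],-1],[[0,0.145,0],[0,0,0.4],-1],[[0,0.145,0],[0,0,0.4],-1],[[0,0.145,0],[0,0,0.4],-1]]' 110
python3 -c "
from h import *
go([.4749,.2146,.053],165);boltyaw('b8')"
```

```text
t: 25.85
tcp_pos: [0.4757, 0.2182, 0.053]
eef_rot: [0.13, 0.991, -0.001, -0.0]
force: [-3.6, -4.3, 1.3]
width: 0.011
grip_force: 109.5
t 25.85 pos [0.4757 0.2182 0.053 ] yaw 165.03726519399666 w 0.011003309421797138 F [-3.6359 -4.3397  1.2981] M [-0.8875  0.2681  0.3874]
shift [-0.0037 -0.1219 -0.    ] turn [-0.0215 -0.0062  0.0075]
bolt yaw (line) -66.34139739812639 (from centre) -68.65263713739203 n 7 mid [0.5924 0.1939]
```

```bash
python3 -m handwheel '[[[0.01,0.01,0],[0,0,0.03],-1],[[0.02,0.02,0],[0,0,0.06],-1],[[0.02,0.03,0],[0,0,0.1],-1],[[0.02,0.04,0],[0,0,0.13],-1],[[0.02,0.055,0],[0,0,0.16],-1],[[0.02,0.073,0],[0,0,0.2],-1],[[0.02,0.073,0],[0,0,0.2],-1],[[0.02,0.073,0],[0,0,0.2],-1],[[0.02,0.073,0],[0,0,0.2],-1],[[0.02,0.073,0],[0,0,0.2],-1]]' 110
python3 -c "
from h import *
go([.4757,.2182,.053],164)"
```

```text
t: 27.15
tcp_pos: [0.4761, 0.2198, 0.053]
eef_rot: [0.138, 0.99, -0.002, 0.0]
force: [-2.2, -6.9, 0.1]
width: 0.0113
grip_force: 109.5
t 27.15 pos [0.4761 0.2198 0.053 ] yaw 164.08579825982943 w 0.011309080570305531 F [-2.1969 -6.9249  0.1172] M [-1.2476  0.0679  0.6047]
shift [-0.0009 -0.0561  0.0008] turn [-0.0336  0.0087  0.0171]
```

```bash
python3 -m handwheel '[[[0,0.01,0],[0,0,0.03],-1],[[0,0.02,0],[0,0,0.06],-1],[[0,0.03,0],[0,0,0.1],-1],[[0,0.045,0],[0,0,0.13],-1],[[0,0.06,0],[0,0,0.16],-1],[[0,0.08,0],[0,0,0.2],-1],[[0,0.08,0],[0,0,0.2],-1],[[0,0.08,0],[0,0,0.2],-1],[[0,0.08,0],[0,0,0.2],-1],[[0,0.08,0],[0,0,0.2],-1]]' 110
python3 -c "
from h import *
go([.4757,.2182,.053],164);boltyaw('b9')"
```

```text
t: 28.4
tcp_pos: [0.4766, 0.2215, 0.0529]
eef_rot: [0.147, 0.989, -0.002, -0.0]
force: [-2.2, -9.2, 1.2]
width: 0.011
grip_force: 109.8
t 28.4 pos [0.4766 0.2215 0.0529] yaw 163.13042781604403 w 0.011018844634142017 F [-2.1574 -9.1872  1.1688] M [-1.6759  0.1469  0.729 ]
shift [-0.0034 -0.1146 -0.0028] turn [-0.0525  0.0069 -0.1739]
bolt yaw (line) -66.43496416263767 (from centre) -68.65445572394655 n 7 mid [0.5924 0.1939]
```

The bolt is solid: about 10 N at the grip, and the yellow line didn't move. I'll back off to centre the ring.

```bash
python3 -m handwheel '[[[0,-0.15,0],[0,0,-0.4],-1],[[-0.02,-0.35,0],[0,0,-0.9],-1],[[-0.04,-0.55,0],[0,0,-1.4],-1],[[-0.06,-0.73,0],[0,0,-1.9],-1],[[-0.06,-0.73,0],[0,0,-1.9],-1],[[-0.06,-0.73,0],[0,0,-1.9],-1],[[-0.06,-0.73,0],[0,0,-1.9],-1],[[-0.06,-0.73,0],[0,0,-1.9],-1],[[-0.06,-0.73,0],[0,0,-1.9],-1],[[-0.06,-0.73,0],[0,0,-1.9],-1]]' 110
python3 -c "
from h import *
go([.4723,.2017,.053],173);boltyaw('b10')"
```

```text
t: 29.7
tcp_pos: [0.4725, 0.2021, 0.0534]
eef_rot: [0.065, 0.998, 0.0, 0.001]
force: [2.8, 1.2, -2.1]
width: 0.0111
grip_force: 109.0
t 29.7 pos [0.4725 0.2021 0.0534] yaw 172.5006977049118 w 0.01106642249961326 F [ 2.8199  1.1887 -2.1002] M [ 0.1908 -0.5186  0.1934]
shift [ 0.0054 -0.0135  0.0149] turn [ 0.0055  0.0127 -0.0999]
bolt yaw (line) -66.3468477455818 (from centre) -68.61719723267197 n 7 mid [0.5924 0.1938]
```

```bash
python3 -m handwheel '[[[-0.03,0.01,0],[0,0,0],-1],[[-0.03,0.01,-0.05],[0,0,0],-1],[[-0.03,0.01,-0.12],[0,0,0],-1],[[-0.03,0.01,-0.25],[0,0,0],-1],[[-0.03,0.01,-0.4],[0,0,0],-1],[[-0.03,0.01,-0.6],[0,0,0],-1],[[-0.03,0.01,-0.9],[0,0,0],-1],[[-0.03,0.01,-1.5],[0,0,0],-1],[[-0.03,0.01,-2.3],[0,0,0],-1],[[-0.03,0.01,-3.1],[0,0,0],-1]]' 110
python3 -c "
from h import *
boltyaw('b11')
a=np.radians(-15.5)
go([.46,-.245,.145],164.5)
go([.46,-.245,.145],155.5)"
```

```text
t: 31.0
tcp_pos: [0.4731, 0.202, 0.1481]
eef_rot: [0.066, 0.998, 0.0, 0.0]
force: [-0.3, -0.4, -3.0]
width: 0.0112
grip_force: 108.8
bolt yaw (line) -66.35888385990889 (from centre) -68.63463633906893 n 7 mid [0.5924 0.1938]
t 31.05 pos [0.4752 0.2027 0.1521] yaw 172.47969162294794 w 0.01112244097614929 F [ 2.3691  1.5511 -0.8336] M [ 0.0675 -0.059   0.0208]
shift [ -1.4483 -14.8621   0.2031] turn [0.038  0.0723 1.596 ]
t 31.05 pos [0.4752 0.2027 0.1521] yaw 172.47969162294794 w 0.01112244097614929 F [ 2.3691  1.5511 -0.8336] M [ 0.0675 -0.059   0.0208]
shift [ -1.4483 -14.8621   0.2031] turn [0.0437 0.0693 3.396 ]
```

```bash
python3 -m handwheel '[[[-0.1,-1,0],[0,0,0.1],-1],[[-0.3,-3,0],[0,0,0.3],-1],[[-0.5,-5,0],[0,0,0.5],-1],[[-0.7,-7,0],[0,0,0.75],-1],[[-0.9,-9,0],[0,0,1],-1],[[-1.1,-11,0],[0,0,1.2],-1],[[-1.25,-13,0],[0,0,1.4],-1],[[-1.4,-14.4,0.1],[0,0,1.6],-1],[[-1.45,-14.86,0.2],[0,0,1.6],-1],[[-1.45,-14.86,0.2],[0,0,1.6],-1]]' 110
python3 -c "
from h import *
go([.46,-.245,.026],164.5)"
```

```text
t: 32.3
tcp_pos: [0.4575, -0.2458, 0.14]
eef_rot: [0.136, 0.991, 0.0, -0.0]
force: [0.4, 1.0, -4.1]
width: 0.0113
grip_force: 109.0
t 32.3 pos [ 0.4575 -0.2458  0.14  ] yaw 164.4118205112336 w 0.011349554776485348 F [ 0.4431  0.9759 -4.0871] M [0.0995 0.0435 0.0533]
shift [-0.0759  0.0457  3.8   ] turn [ 0.0068 -0.0095 -0.0176]
```

```bash
python3 -m handwheel '[[[-0.07,0.05,0.6],[0,0,0],-1],[[-0.07,0.05,1.5],[0,0,0],-1],[[-0.07,0.05,2.4],[0,0,0],-1],[[-0.07,0.05,3.1],[0,0,0],-1],[[-0.07,0.05,3.5],[0,0,0],-1],[[-0.07,0.05,3.7],[0,0,0],-1],[[-0.07,0.05,3.8],[0,0,0],-1],[[-0.07,0.05,3.86],[0,0,0],-1],[[-0.07,0.05,3.9],[0,0,0],-1],[[-0.07,0.05,3.9],[0,0,0],-1]]' 110
python3 -c "
from h import *
go([.46,-.245,.022],164.5)"
```

```text
t: 33.55
tcp_pos: [0.4604, -0.2449, 0.0235]
eef_rot: [0.135, 0.991, -0.0, 0.0]
force: [0.1, 0.0, -3.8]
width: 0.0115
grip_force: 109.0
t 33.55 pos [ 0.4604 -0.2449  0.0235] yaw 164.47986309009593 w 0.011507477815488451 F [ 0.1327  0.0075 -3.7933] M [0.0001 0.0546 0.0125]
shift [ 0.0134 -0.0066  0.0509] turn [-0.0022  0.0073 -0.004 ]
```

```bash
python3 -m handwheel '[[[0,0,0.02],[0,0,0],-1],[[0,0,0.04],[0,0,0],-1],[[0,0,0.04],[0,0,0],-1],[[0,0,0.04],[0,0,0],-0.6],[[0,0,0.04],[0,0,0],-0.4],[[0,0,0.04],[0,0,0],-0.2],[[0,0,0.04],[0,0,0],0.2],[[0,0,0.04],[0,0,0],0.2],[[0,0,0.04],[0,0,0],0.2],[[0,0,0.04],[0,0,0],0.2]]' 60
python3 -m handwheel '[[[0,0,-0.3],[0,0,0],0.2],[[0,0,-0.8],[0,0,0],0.2],[[0,0,-1.5],[0,0,0],0.2],[[0,0,-2.5],[0,0,0],0.2],[[0,0,-3.5],[0,0,0],0.2],[[0,0,-4.5],[0,0,0],0.2],[[0,2,-5],[0,0,0],0.2],[[0,4,-5],[0,0,0],0.2],[[0,6,-5],[0,0,0],0.2],[[0,8,-5],[0,0,0],0.2]]'
python3 -m handwheel '[[[0,2,0],[0,0,0],0.2],[[0,4,0],[0,0,0],0.2],[[0,5,0],[0,0,0],0.2],[[0,5,0],[0,0,0],0.2],[[0,5,0],[0,0,0],0.2],[[0,5,0],[0,0,0],0.2],[[0,5,0],[0,0,0],0.2],[[0,5,0],[0,0,0],0.2],[[0,5,0],[0,0,0],0.2],[[0,5,0],[0,0,0],0.2]]'
python3 - <<'E'
from h import *
for n in P: cv2.imwrite(f'pics/{n}5.png',read_camera(n)[:,:,::-1])
cv2.imwrite('pics/fin.png',cv2.resize(np.hstack([cv2.imread('pics/scene5.png')[150:390,180:580],cv2.imread('pics/top5.png')[130:370,120:520]]),None,fx=1,fy=1))
E
```

```text
t: 34.8
tcp_pos: [0.4603, -0.2447, 0.022]
eef_rot: [0.135, 0.991, 0.0, -0.0]
force: [0.9, 0.3, -0.0]
width: 0.0515
grip_force: 0.0
t: 36.05
tcp_pos: [0.5251, -0.0117, 0.1738]
eef_rot: [0.135, 0.991, -0.0, 0.001]
force: [1.2, 0.0, -0.4]
width: 0.0515
grip_force: 0.0
t: 37.3
tcp_pos: [0.5645, 0.131, 0.172]
eef_rot: [0.135, 0.991, -0.0, -0.0]
force: [-0.1, 0.2, -0.2]
width: 0.0513
grip_force: 0.0
```

View pics/fin.png

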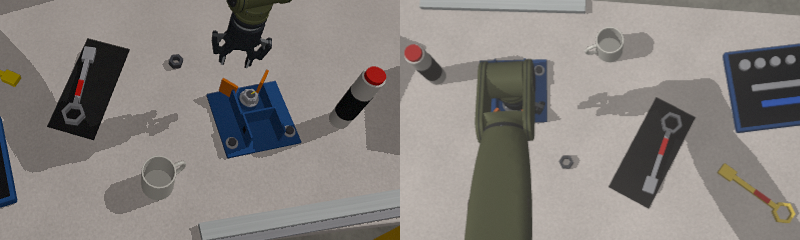

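The wrench lies flat within the mat, with its ring at (72,113) in the left half and (671,122) in the right. The mug, nut and cartridge haven't moved and the arm is clear.

```bash
python3 -c "
from bench import *
print(finish_job())"
```

```text
the job is handed in; nothing more can be done
None
```

The bolt was tightened in two strokes and stayed put under about 10 N at the grip, the wrench lies flat on the mat and released, the cartridge, mug and nut look unmoved, and the job is handed in at about 37 s; no verdict was returned.

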